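# Sort the parts into the kit tray and lock its cover on

## Robot

A 6-joint arm with a two-finger parallel gripper is mounted at the origin on a cart in front of the work surface, level with it; the furniture and walls round the work are solid. World frame = base frame: x ahead of the robot, y to its left, z up, the work surface at z = 0. Lengths are in m, angles in rad, forces in N, time in s.
With the tool pointing down it reaches from about 0.35 to 0.975 m from the base axis. Payload 4.9 kg.
Tool frame: the origin (TCP) lies between the finger pads; the fingertips stand 14 mm ahead of it and the grasp point (between the pads) lies 5 mm behind it (manip.finger_overhang is the distance from the TCP to the fingertips, in m); z points along the fingers, y is the line along which they close (so a half turn about z gives the same grasp; the last joint's range is limited). The gripper opens to 85 mm and grips with 20 to 120 N. Pads are 22 mm wide; open, the fingers measure 114 mm over their backs; the gripper's body (76 mm by 85 mm) begins 54 mm behind the grasp point. The pads swing forward as they close: fully open they stand 13 mm farther back than shut.
Start: joints at [-1.455, 0.053, 1.613, -0, 1.476, -0.119], TCP at [0.145, -0.608, 0.217] pointing down, gripper open.
Joint ranges: [-3.01, 3.01], [-1.01, 2.22], [0.06, 2.58], [-1.02, 4.17], [0.09, 2.62], [-3.14, 3.14]. Speed limits (rad/s): [2.57, 2.57, 3.14, 3.14, 3.14, 3.14].

## Interface

Orientations are given as a unit quaternion [w, x, y, z].
In Python, from plant import manip, grab_frame gives the robot as it stands.
- The arm moves only by the tool servo_tool, never from a script. Its argument "deltas" is a list that holds one entry, the list of rows, each a list of 5 numbers: the opening in per cent of the stroke, from 0 (shut) to 100 (fully open), then the shift along the world's x, y, z in m, then the turn about the world's z in degrees. A call has exactly 8 rows; each row shifts and turns the commanded pose from where the row before left it; what a row does not reach is not made up. A row lasts 1/10 s, in which the tool goes at most 50 mm and 8.59 degrees, less where a joint would pass 70% of its speed; a pose out of reach is approached as far as the arm can. A call is refused whole if a number of a shift passes 0.05 or a number of a turn 8.59, either way. A call with a gripper value outside its range is refused whole. The fingers move at their own pace and stop on an object; the grip force is fixed at half the most. Time passes only in rows, so rows that do not move let the fingers close, or fill a call up. It gives the time, the measured TCP pose, the force, the opening and the grip force at its end, in the units of the state.
- manip.state(): the state, without advancing time (a new reading comes with each control period).
- grab_frame(name): name is "scene" or "top"; returns a dict with "pixels" (420x560x3 uint8, red, green, blue), "z_map" (420x560 float32, m along the optical axis (not along the pixel's ray), 0 where there is no reading), "fx", "fy", "cx", "cy" (pixels), "dist" ([k1, k2, p1, p2, k3] as OpenCV has them; the pictures are not rectified), "rvec" (rotation vector, rad) and "tvec" (3), from world to camera coordinates, as OpenCV has them. Camera axes: x right, y down, z forward; pixel columns grow to the right and rows downward; lengths in m; the calibration is good to about 2 mm. A picture is of the moment at which its call begins.
- manip.job_done(): hands the job in; it is judged then, once.
The state is a dict: "time": time; "joint_pos": joint angles; "joint_vel": joint speeds; "joint_efforts": joint torques, N m; "tool_pos": TCP position; "tool_rot": TCP orientation; "contact_force": force on the tool from outside, world axes, zero at the start; "ft_torque": the same for the moment, N m; "gripper_width": opening from 0.0 (shut) to 1.0 (fully open); "grasp_force": force on a finger pad.
Only numpy, scipy, OpenCV 4.12 (cv2) and the standard library are available. Lean on these libraries where they do the work, as an engineer would, in place of code of your own. Each camera call takes 0.05 s, during which the arm holds its last target. There are 200 camera calls.

## Task

Two half housings and a circuit board lie loose on the bench: put each into the bay of the kit tray that already holds a part of its kind. Then close the tray with its cover: hold the cover at a slant to bring its tongue into the groove under the tray's metal rail, and lower it until it lies flat, locked in place, and let go. Leave the screwdriver, tape and bottle where they are.

Things in the scene. Friction and masses are not known exactly. Their poses are not given: they have to be found in the camera images.
- tray: Plywood kit tray fixed to the bench, 160 mm (x) by 328 mm (y). Origin: centre of its underside, on the bench; +x to its back, y along its length, z up. A divider at y = 0 (6 mm thick, 36 mm high) parts two open bays. Wall tops, where the cover rests: z = 40 mm; front and back walls 16 mm thick. A metal rail with a groove runs along its -x (front) wall.
- groove (a point): Where the middle of the closed cover's tongue edge lies: tray (-74, 0, 40) mm, tray's axes. The groove is 10 mm high (z = 40..50), open to +x, ends at x = -76 and y = +-156; above it the aluminium lip (z = 50..55) covers x = -80..-65 mm.
- back_stop (a point): Top middle of the stop strip on the tray's back wall: tray (77, 0, 48) mm. The strip spans x = 74..80, y = +-156, z = 40..48 mm; the cover lies flat in front of it only with its tongue in the groove.
- left_bay (a point): Floor centre of the bay on the tray's +y side, tray (0, 75.5, 5) mm. The bay is 128 mm (x = -64..64) by 145 mm (y = 3..148); floor at z = 5, so 35 mm deep.
- right_bay (a point): Floor centre of the bay on the tray's -y side, tray (0, -75.5, 5) mm; same size as the other. One bay starts with a half housing in it, the other with a circuit board; which is which changes.
- cover: Plywood cover, 0.15 to 0.3 kg, lying flat, right way up. Panel 8 mm thick, x = -60..71, y = -149..149 mm; along its -x edge a tongue 4 mm thick (z = 0..4) out to x = -74. Origin on its underside, z up. Closed: axes as the tray's, origin at tray (0, 0, 40) mm, with 2 mm play to the front, 3 to the back, 7 to each side. Bar handle on top.
- handle (a point): Centre of the cover's steel handle bar, cover (0, 0, 36) mm, cover's axes. The bar runs along y: 90 mm long, 16 mm thick (x), 18 mm high (z = 27..45), on two feet at y = +-38 mm, with 19 mm free between it and the panel. Grip it across x.
- tongue (a point): Middle of the lower edge of the tongue's tip, cover (-74, 0, 0) mm; cover's axes
- shell_a: Loose on the bench: light green moulded half housing, an open trough 27 mm wide (x), 74 mm long (y), 13 mm high, open side up. Origin: centre of its underside, z up, y along its length. It can be gripped across its 27 mm width, at the middle
- shell_b: Loose on the bench: light green moulded half housing, an open trough 27 mm wide (x), 74 mm long (y), 13 mm high, open side up. Origin: centre of its underside, z up, y along its length. It can be gripped across its 27 mm width, at the middle
- board: Loose on the bench: circuit board with two wire stubs at one end, lying flat. Origin: on its underside, middle of its overall 94 mm, z up, y along it. The stiff board is 30 mm wide (x), 8 mm thick, y = -13..+47 mm; the wires on the -y side cannot be gripped. Grip across its width, about y = +17 mm
- shell_in_tray: Already in one bay of the tray, lying crosswise (its y along the tray's x) near the tray's end: light green moulded half housing, an open trough 27 mm wide (x), 74 mm long (y), 13 mm high, open side up. Origin: centre of its underside, z up, y along its length. It can be gripped across its 27 mm width, at the middle
- board_in_tray: Already in the other bay, lying crosswise near the tray's end: circuit board with two wire stubs at one end, lying flat. Origin: on its underside, middle of its overall 96 mm, z up, y along it. The stiff board is 32 mm wide (x), 8 mm thick, y = -14..+48 mm; the wires on the -y side cannot be gripped. Grip across its width, about y = +17 mm
- screwdriver: bystander: small screwdriver, 164 mm long, 21 mm high, lying on the bench; origin under its middle
- tape: bystander: roll of marking tape lying flat, 70 mm across, 24 mm high; origin under its middle
- bottle: bystander: small bottle standing at the back, 42 mm across, 90 mm high; origin under its middle
There are look-alikes about, which are no part of the job. What is shaped like the shell_b but orange or turquoise is not meant.

How it is judged:
On the way:
1. all five parts lie in the bays with their own kind, the cover still off ((((x of shell_a in the frame of tray between -0.064 and 0.064 m and z of shell_a in the frame of tray between 0 and 0.03 m and y of shell_a in the frame of tray between 0.003 and 0.148 m) and (x of shell_b in the frame of tray between -0.064 and 0.064 m and z of shell_b in the frame of tray between 0 and 0.03 m and y of shell_b in the frame of tray between 0.003 and 0.148 m) and (x of shell_in_tray in the frame of tray between -0.064 and 0.064 m and z of shell_in_tray in the frame of tray between 0 and 0.03 m and y of shell_in_tray in the frame of tray between 0.003 and 0.148 m) and (x of board in the frame of tray between -0.064 and 0.064 m and z of board in the frame of tray between 0 and 0.03 m and y of board in the frame of tray between -0.148 and -0.003 m) and (x of board_in_tray in the frame of tray between -0.064 and 0.064 m and z of board_in_tray in the frame of tray between 0 and 0.03 m and y of board_in_tray in the frame of tray between -0.148 and -0.003 m)) or ((x of shell_a in the frame of tray between -0.064 and 0.064 m and z of shell_a in the frame of tray between 0 and 0.03 m and y of shell_a in the frame of tray between -0.148 and -0.003 m) and (x of shell_b in the frame of tray between -0.064 and 0.064 m and z of shell_b in the frame of tray between 0 and 0.03 m and y of shell_b in the frame of tray between -0.148 and -0.003 m) and (x of shell_in_tray in the frame of tray between -0.064 and 0.064 m and z of shell_in_tray in the frame of tray between 0 and 0.03 m and y of shell_in_tray in the frame of tray between -0.148 and -0.003 m) and (x of board in the frame of tray between -0.064 and 0.064 m and z of board in the frame of tray between 0 and 0.03 m and y of board in the frame of tray between 0.003 and 0.148 m) and (x of board_in_tray in the frame of tray between -0.064 and 0.064 m and z of board_in_tray in the frame of tray between 0 and 0.03 m and y of board_in_tray in the frame of tray between 0.003 and 0.148 m))) and distance between tongue and groove above 0.06 m), for 0.2 s.
At the end, for the whole second after the job is handed in: Each bay holds only its own kind (three half housings, two boards), origins under 30 mm above the tray's underside. Cover flat on the tray (origin at 37 to 43 mm, tilt < 0.03 rad), tongue edge at tray x -79 to -67 mm, under 44 mm, sideways within 10 mm, aligned to 0.06 rad. All at rest ((((x of shell_a in the frame of tray between -0.064 and 0.064 m and z of shell_a in the frame of tray between 0 and 0.03 m and y of shell_a in the frame of tray between 0.003 and 0.148 m) and (x of shell_b in the frame of tray between -0.064 and 0.064 m and z of shell_b in the frame of tray between 0 and 0.03 m and y of shell_b in the frame of tray between 0.003 and 0.148 m) and (x of shell_in_tray in the frame of tray between -0.064 and 0.064 m and z of shell_in_tray in the frame of tray between 0 and 0.03 m and y of shell_in_tray in the frame of tray between 0.003 and 0.148 m) and (x of board in the frame of tray between -0.064 and 0.064 m and z of board in the frame of tray between 0 and 0.03 m and y of board in the frame of tray between -0.148 and -0.003 m) and (x of board_in_tray in the frame of tray between -0.064 and 0.064 m and z of board_in_tray in the frame of tray between 0 and 0.03 m and y of board_in_tray in the frame of tray between -0.148 and -0.003 m)) or ((x of shell_a in the frame of tray between -0.064 and 0.064 m and z of shell_a in the frame of tray between 0 and 0.03 m and y of shell_a in the frame of tray between -0.148 and -0.003 m) and (x of shell_b in the frame of tray between -0.064 and 0.064 m and z of shell_b in the frame of tray between 0 and 0.03 m and y of shell_b in the frame of tray between -0.148 and -0.003 m) and (x of shell_in_tray in the frame of tray between -0.064 and 0.064 m and z of shell_in_tray in the frame of tray between 0 and 0.03 m and y of shell_in_tray in the frame of tray between -0.148 and -0.003 m) and (x of board in the frame of tray between -0.064 and 0.064 m and z of board in the frame of tray between 0 and 0.03 m and y of board in the frame of tray between 0.003 and 0.148 m) and (x of board_in_tray in the frame of tray between -0.064 and 0.064 m and z of board_in_tray in the frame of tray between 0 and 0.03 m and y of board_in_tray in the frame of tray between 0.003 and 0.148 m))) and z of cover in the frame of tray between 0.037 and 0.043 m and angle between cover's own z axis and vertical below 0.03 rad and x of tongue in the frame of tray between -0.079 and -0.067 m and z of tongue in the frame of tray below 0.044 m and y of cover in the frame of tray between -0.01 and 0.01 m and angle between the y axis of cover and the y axis of tray, either way round below 0.06 rad and linear speed of each of shell_a, shell_b, shell_in_tray, board, board_in_tray, cover below 0.02 m/s); the robot touches nothing.
It fails at once if the screwdriver is pushed more than 30 mm from its place (distance of screwdriver from where it was at the start of the episode above 0.03 m).
It fails at once if the tape is pushed more than 30 mm from its place (distance of tape from where it was at the start of the episode above 0.03 m).
It fails at once if the bottle is pushed more than 30 mm from its place (distance of bottle from where it was at the start of the episode above 0.03 m).
It fails at once if the bottle is knocked over (angle between bottle's own z axis and vertical above 0.5 rad).
It also fails if it takes over 72 s, if anything falls off the work surface, if the arm or the gripper's body presses on something with over 40 N, if the wrist force passes 120 N, or if a joint passes its speed limit or range.

## Working session

There is one attempt and no reset: what is moved stays moved. The work goes in short steps, Python scripts to look and compute and a tool call to move; the robot and the scene stay as the last step left them, time stands still between calls to the robot, and variables do not carry over. Pictures are saved under pics/ and viewed, at most 10 in all, crops included, and the job is handed in when it is done.

Besides the shell and the picture viewer there is one more tool, called as name(argument=value, ...), one argument or row to a line, values as JSON. servo_tool: Moves the arm, as the interface text tells. Its arguments: {"type":"object","properties":{"deltas":{"type":"array"}},"required":["deltas"]}

```bash
mkdir -p pics; ls
cat > h.py <<'E'
import numpy as np, cv2
from plant import manip, grab_frame
def grab(n,fn=None):
    f=grab_frame(n); p=f["pixels"]
    f["R"]=cv2.Rodrigues(np.array(f["rvec"],float))[0]; f["t"]=np.array(f["tvec"],float).ravel()
    f["K"]=np.array([[f["fx"],0,f["cx"]],[0,f["fy"],f["cy"]],[0,0,1.]]); f["d"]=np.array(f["dist"],float)
    if fn: cv2.imwrite("pics/"+fn,p[:,:,::-1])
    return f
def cloud(f):
    h,w=f["z_map"].shape; v,u=np.mgrid[:h,:w]
    n=cv2.undistortPoints(np.stack([u,v],-1).reshape(-1,1,2).astype(float),f["K"],f["d"]).reshape(h,w,2)
    z=f["z_map"].astype(float)[...,None]
    P=(np.concatenate([n*z,z],-1)-f["t"])@f["R"]
    P[f["z_map"]==0]=np.nan
    return P
E
python3 - <<'E'
from h import *
s=manip.state(); print(s)
for n in("top","scene"):
    f=grab(n,n+"0.png"); np.savez(n+"0.npz",P=cloud(f),p=f["pixels"])
    print(n,-f["R"].T@f["t"],f["fx"])
E
```

```text
pics
{'time': 0.0, 'joint_pos': array([-1.45499800e+00,  5.33479003e-02,  1.61433058e+00, -1.73062256e-05,
        1.47601574e+00, -1.18980462e-01]), 'joint_vel': array([ 9.58775761e-04, -1.58337780e-03, -1.87938731e-03, -1.70322079e-03,
        6.99884260e-05,  1.29005750e-03]), 'joint_efforts': array([ 3.41464411e-04, -3.93683374e+01, -3.70175314e+01, -4.83880319e-05,
        7.17724470e-03, -1.06565658e-06]), 'tool_pos': array([ 0.14532143, -0.60717872,  0.21604677]), 'tool_rot': array([-1.05079684e-03,  9.93117129e-01,  1.17120727e-01, -6.94152909e-06]), 'contact_force': array([ 0.59935265, -0.17224198, -0.35174101]), 'ft_torque': array([ 0.03319168, -0.01994348,  0.03161993]), 'grasp_force': 0.0, 'gripper_width': 1.003406370059803}
top [ 0.36193607 -0.04152327  1.59691458] 448.9961268008516
scene [0.04459955 0.80982976 1.07597691] 523.7792526547175
```

View pics/top0.png

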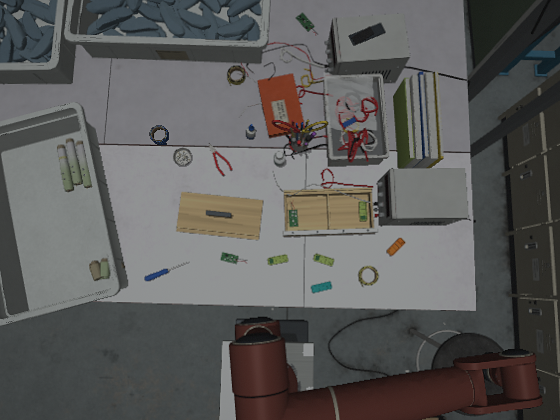

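View pics/scene0.png

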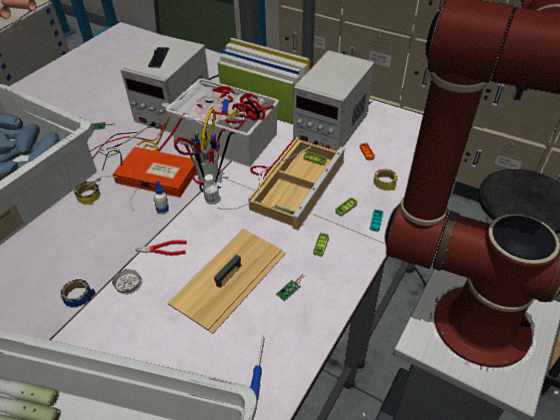

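Top view: board at (229,258), green shells at (277,260) and (323,259). The look-alikes are orange (396,246), turquoise (321,287), and a far board at (305,20), which is not on the near bench. The tray is at (330,210), with a board in its left bay (293,217) and a shell in its right bay (363,210). The cover is at (220,215). Next, one close crop to check this, plus the measurements.

Run:
```python
from h import *
D=np.load("top0.npz"); P=D["P"]; p=D["p"]
cv2.imwrite("pics/crop0.png",cv2.resize(p[165:300,170:420,::-1],None,fx=3.2,fy=3.2,interpolation=cv2.INTER_CUBIC))
hsv=cv2.cvtColor(p,cv2.COLOR_RGB2HSV)
def comp(name,r,mask):
    m=np.zeros(mask.shape,np.uint8); u0,u1,v0,v1=r; m[v0:v1,u0:u1]=mask[v0:v1,u0:u1]
    n,l,st,c=cv2.connectedComponentsWithStats(m)
    k=1+np.argmax(st[1:,4]); q=P[l==k]; q=q[~np.isnan(q[:,2])]
    (c,s,a)=cv2.minAreaRect((q[:,:2]*1000).astype(np.float32))
    print(name,st[k,4],"rect c",np.round(c,1),np.round(s,1),"a %.1f"%a,"mean",np.round(q[:,:2].mean(0)*1000,1),"z pct",np.round(np.percentile(q[:,2],[5,50,95])*1000,1))
h,s,v=[hsv[...,i].astype(int) for i in range(3)]
g=(s>70)&(h>28)&(h<90)
comp("board",(215,250,248,270),g)
comp("shA",(262,293,248,272),g); comp("shB",(308,340,248,272),g)
comp("shTray",(354,372,196,224),g); comp("bTray",(286,301,204,230),g)
Z=P[...,2]
comp("cover",(170,270,185,245),(Z>0.004)&(Z<0.02))
comp("handle",(195,240,195,232),Z>0.03)
comp("tray",(275,385,180,240),(Z>0.03)&(Z<0.06))
for x in (305,320,345):
  print([ (r,*np.round(P[r,x]*1000).astype(int)) for r in range(182,242,3)])
```

```text
board 77 rect c [438.5 144.9] [55.5 24.9] a 77.8 mean [439.8 147. ] z pct [-2.6  2.8  9.4]
shA 140 rect c [435.1 -26.8] [24.3 69.3] a 12.6 mean [435.1 -26.7] z pct [-3.8  3.7 11.8]
shB 140 rect c [ 438.6 -188.8] [70.6 24.7] a 73.6 mean [ 439.4 -189.1] z pct [-4.8  2.4 11.3]
shTray 147 rect c [ 615.2 -326.4] [27.9 68.1] a 87.7 mean [ 615.2 -327.5] z pct [ 1.4  8.3 19.4]
bTray 83 rect c [584.  -79.3] [58.6 28.8] a 1.1 mean [577.3 -78.3] z pct [ 1.3  7.5 13.8]
cover 2409 rect c [588.1 184.8] [308.7 152. ] a 85.7 mean [590.8 182.5] z pct [ 4.5  7.9 13.5]
handle 125 rect c [588.4 183.3] [88.1 16.1] a 85.4 mean [587.8 183.1] z pct [35.3 43.7 49.4]
tray 1230 rect c [ 613.8 -201.2] [177.7 323.1] a 3.2 mean [ 610.9 -206.1] z pct [33.1 44.  57.1]
[(182, np.int64(717), np.int64(-120), np.int64(4)), (185, np.int64(706), np.int64(-121), np.int64(2)), (188, np.int64(696), np.int64(-121), np.int64(-4)), (191, np.int64(675), np.int64(-119), np.int64(49)), (194, np.int64(665), np.int64(-119), np.int64(43)), (197, np.int64(661), np.int64(-121), np.int64(7)), (200, np.int64(652), np.int64(-122), np.int
[... 2033 characters left out ...]
6), np.int64(-267), np.int64(-6)), (203, np.int64(643), np.int64(-266), np.int64(4)), (206, np.int64(632), np.int64(-265), np.int64(7)), (209, np.int64(621), np.int64(-265), np.int64(7)), (212, np.int64(610), np.int64(-265), np.int64(6)), (215, np.int64(598), np.int64(-264), np.int64(15)), (218, np.int64(588), np.int64(-265), np.int64(6)), (221, np.int64(578), np.int64(-266), np.int64(0)), (224, np.int64(567), np.int64(-266), np.int64(2)), (227, np.int64(556), np.int64(-266), np.int64(0)), (230, np.int64(540), np.int64(-259), np.int64(49)), (233, np.int64(529), np.int64(-259), np.int64(52)), (236, np.int64(524), np.int64(-266), np.int64(1)), (239, np.int64(513), np.int64(-266), np.int64(1))]
```

View pics/crop0.png

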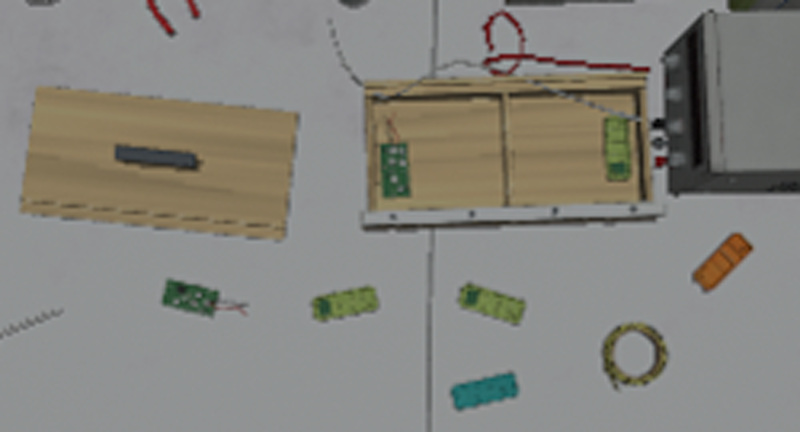

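Confirmed: light green shells at top pixels (277,260) and (323,259), board (229,258) with its wires to the right. The rail is on the near side of the tray, and the cover's tongue (dashed line) is on its near side. The boards' bay is on the left, the shells' bay on the right. Now fitting the tray and cover poses.

```bash
cat > fit.py <<'E'
from h import *
def plane(f,uv,z):
    n=cv2.undistortPoints(np.array(uv,float).reshape(-1,1,2),f["K"],f["d"]).reshape(-1,2)
    d=np.c_[n,np.ones(len(n))]@f["R"]; o=-f["R"].T@f["t"]
    return (o+d*((z-o[2])/d[:,2])[:,None])[:,:2]*1000
def line(xy): # robust fit x = a + b*y -> returns x at mean y, mean y, yaw deg of y-axis
    vx,vy,x0,y0=cv2.fitLine(xy.astype(np.float32),cv2.DIST_HUBER,0,.01,.01).ravel()
    if vy<0: vx,vy=-vx,-vy
    return round(float(x0),1),round(float(y0),1),round(float(np.degrees(np.arctan2(-vx,vy))),2)
E
python3 - <<'E'
from fit import *
f=grab("top"); P=cloud(f); Z=P[...,2]; p=f["pixels"]
# cover
cols=range(190,252); fr=[];bk=[]
for u in cols:
    v=[r for r in range(185,246) if 0.001<Z[r,u]<.06]
hsv=cv2.cvtColor(p,cv2.COLOR_RGB2HSV); wood=(hsv[...,1]>60)
fr=[];bk=[]
for u in cols:
    v=np.where(wood[185:248,u])[0]+185
    fr.append((u,v.max()+.5)); bk.append((u,v.min()-.5))
print("cover front(z~4)",line(plane(f,fr,.004)),"back(z8)",line(plane(f,bk,.008)))
# tray
fr=[]
for u in range(288,374):
    v=[r for r in range(220,240) if Z[r,u]>.03]; fr.append((u,max(v)+.5))
print("tray front lip top",line(plane(f,fr,.055)))
# inner edges: floor/wall transitions
rb=[];
fb=[]
for u in list(range(303,327))+list(range(337,356)):
    v=[r for r in range(190,236) if abs(Z[r,u]-.005)<.018]
    fb.append((u,max(v)+.5)); rb.append((u,min(v)-.5))
print("lip inner edge(z55)",line(plane(f,fb,.055)),"back wall inner top(z40)",line(plane(f,rb,.040)))
L=[];Dv=[]
for r in range(200,226):
    u=[c for c in range(270,300) if Z[r,c]>.025]; L.append((min(u)-.5,r)) if u else 0
    u=[c for c in range(322,338) if Z[r,c]>.02]; Dv.append((np.mean(u),r)) if u else 0
L=plane(f,L,.04);Dv=plane(f,Dv,.036)
print("left end outer",np.median(L,0),"divider",np.median(Dv,0))
E
```

```text
cover front(z~4) (515.8, 177.5, -4.6) back(z8) (659.3, 183.4, -4.73)
tray front lip top (523.4, -207.8, 3.24)
lip inner edge(z55) (519.5, -224.5, 1.31) back wall inner top(z40) (667.0, -204.8, 3.15)
left end outer [597.91822004 -48.30513028] divider [ 602.10831312 -203.02238549]
```

servo_tool(
  deltas=[
    [[100,0.026,0.038,0,7.5],[100,0.026,0.038,0,7.5],[100,0.026,0.038,0,7.5],[100,0.026,0.038,0,7.5],[100,0.026,0.038,0,7.5],[100,0.026,0.038,0,7.5],[100,0.026,0.038,0,7.5],[100,0.026,0.038,0,7.5]],
  ],
)

```text
time: 0.95
tool_pos: [0.354, -0.302, 0.2171]
tool_rot: [0.0, 0.8, 0.6, 0.0]
contact_force: [-0.0, -0.6, -0.6]
gripper_width: 1.001
grasp_force: 0.0
```

Run:
```python
from fit import *
import pickle
f=grab("top"); pickle.dump({k:f[k] for k in("R","t","K","d")},open("top.pkl","wb"))
p=np.load("top0.npz")["p"].astype(int).sum(2)//3; Z=np.load("top0.npz")["P"][...,2]
for r in (212,): print(r,"L",list(zip(range(279,292),p[r,279:292])),"D",list(zip(range(322,334),p[r,322:334])),"R",list(zip(range(366,382),p[r,366:382])))
r=231;print(r,"railL",list(zip(range(279,290),p[r,279:290],(Z[r,279:290]*1000).round())));r=229;print(r,"railR",list(zip(range(370,382),p[r,370:382],(Z[r,370:382]*1000).round())))
for nm,uv,z in(("railL",(283.0,231),.055),("railR",(377.5,229),.055),("div",(327.8,212),.036)): print(nm,plane(f,[uv],z))
```

```text
212 L [(279, np.int64(146)), (280, np.int64(146)), (281, np.int64(146)), (282, np.int64(147)), (283, np.int64(139)), (284, np.int64(119)), (285, np.int64(107)), (286, np.int64(90)), (287, np.int64(93)), (288, np.int64(106)), (289, np.int64(50)), (290, np.int64(57)), (291, np.int64(79))] D [(322, np.int64(117)), (323, np.int64(117)), (324, np.int64(117)), (325, np.int64(117)), (326, np.int64(102)), (327, np.int64(73)), (328, np.int64(101)), (329, np.int64(109)), (330, np.int64(98)), (331, np.int64(115)), (332, np.int64(114)), (333, np.int64(113))] R [(366, np.int64(77)), (367, np.int64(98)), (368, np.int64(98)), (369, np.int64(62)), (370, np.int64(36)), (371, np.int64(88)), (372, np.int64(113)), (373, np.int64(137)), (374, np.int64(152)), (375, np.int64(153)), (376, np.int64(153)), (377, np.int64(155)), (378, np.int64(106)), (379, np.int64(57)), (380, np.int64(65)), (381, np.int64(65))]
231 railL [(279, np.int64(146), np.float64(-0.0)), (280, np.int64(147), np.float64(0.0)), (281, np.int64(147), np.float64(-4.0)), (282, np.int64(132), np.float64(-1.0)), (283, np.int64(124), np.float64(50.0)), (284, np.int64(135), np.float64(55.0)), (285, np.int64(127), np.float64(47.0)), (286, np.int64(131), np.float64(52.0)), (287, np.int64(136), np.float64(53.0)), (288, np.int64(144), np.float64(53.0)), (289, np.int64(145), np.float64(57.0))]
229 railR [(370, np.int64(148), np.float64(59.0)), (371, np.int64(148), np.float64(50.0)), (372, np.int64(147), np.float64(51.0)), (373, np.int64(146), np.float64(56.0)), (374, np.int64(146), np.float64(52.0)), (375, np.int64(145), np.float64(56.0)), (376, np.int64(146), np.float64(50.0)), (377, np.int64(131), np.float64(-1.0)), (378, np.int64(136), np.float64(-2.0)), (379, np.int64(146), np.float64(-1.0)), (380, np.int64(146), np.float64(8.0)), (381, np.int64(146), np.float64(-1.0))]
railL [[530.93925587 -44.48601045]]
railR [[ 545.38904324 -371.16731789]]
div [[ 603.82973535 -200.5453318 ]]
```

servo_tool(
  deltas=[
    [[80,0.028,0.037,-0.01,0],[80,0.028,0.037,-0.03,0],[80,0.028,0.039,-0.03,0],[80,0,0,-0.045,0],[80,0,0,-0.045,0],[80,0,0,-0.02,0],[80,0,0,0,0],[80,0,0,0,0]],
  ],
)

```text
time: 1.8
tool_pos: [0.4316, -0.1992, 0.044]
tool_rot: [-0.0, 0.802, 0.598, -0.0]
contact_force: [0.5, -0.9, 1.3]
gripper_width: 0.803
grasp_force: 0.0
```

servo_tool(
  deltas=[
    [[80,0.007,0.01,-0.01,0],[80,0,0,-0.012,0],[80,0,0,-0.008,0],[0,0,0,0,0],[0,0,0,0,0],[0,0,0,0,0],[0,0,0,0,0],[0,0,0,0,0]],
  ],
)

```text
time: 2.6
tool_pos: [0.4387, -0.1892, 0.014]
tool_rot: [0.0, 0.802, 0.598, 0.0]
contact_force: [-0.3, 0.6, -0.2]
gripper_width: 0.003
grasp_force: 0.0
```

Run:
```python
from h import *
f=grab("scene"); p=f["pixels"]; g=grab("top")["pixels"]
a=cv2.resize(p[150:290,270:430],None,fx=2.5,fy=2.5,interpolation=cv2.INTER_CUBIC)
b=cv2.resize(g[220:310,270:372],(396,350),interpolation=cv2.INTER_CUBIC)
cv2.imwrite("pics/g1.png",np.hstack([a,b])[:,:,::-1])
print(manip.finger_overhang)
```

```text
0.014
```

View pics/g1.png

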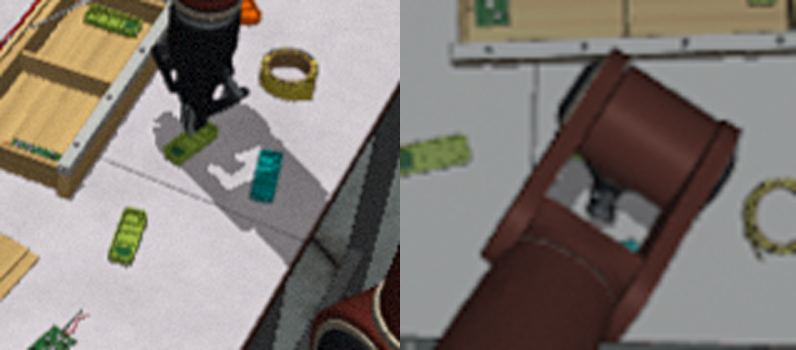

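```bash
cat >> fit.py <<'E'
def greens(f,box=(0.3,.75,-.42,.25),lo=28,hi=60):
    P=cloud(f); hsv=cv2.cvtColor(f["pixels"],cv2.COLOR_RGB2HSV)
    m=((hsv[...,1]>70)&(hsv[...,0]>lo)&(hsv[...,0]<hi)&(P[...,0]>box[0])&(P[...,0]<box[1])&(P[...,1]>box[2])&(P[...,1]<box[3])).astype(np.uint8)
    n,l,st,c=cv2.connectedComponentsWithStats(m)
    for k in range(1,n):
        if st[k,4]<40: continue
        q=P[l==k]; r=cv2.minAreaRect((q[:,:2]*1000).astype(np.float32))
        print(st[k,4],c[k].round(),"c",np.round(r[0],1),np.round(r[1],1),"a %.1f"%r[2],"z",np.round(np.nanpercentile(q[:,2],[5,50,95])*1000,1))
E
python3 - <<'E'
from fit import *
greens(grab("scene")); print(manip.state()["tool_pos"])
E
```

```text
181 [315. 158.] c [ 613.7 -328.8] [73.8 41.6] a 5.8 z [ 5.2 13.8 20.8]
184 [346. 207.] c [ 441.7 -193.3] [86.8 41. ] a 76.8 z [-0.8  6.4 18. ]
215 [321. 243.] c [435.7 -31.1] [27.5 85.1] a 12.9 z [-0.9  6.2 14. ]
[ 0.43856457 -0.18900933  0.0138403 ]
```

Run:
```python
from fit import *
f=grab("scene"); P=cloud(f); p=f["pixels"]
cv2.imwrite("pics/g2.png",cv2.resize(p[180:225,320:380,::-1],None,fx=10,fy=10,interpolation=cv2.INTER_CUBIC))
for r in range(186,214,2): print(r,[(c,*(P[r,c]*1000).round().astype(int).tolist(),int(p[r,c].mean())) for c in range(334,362,4)])
```

```text
186 [(334, 509, -254, 3, 204), (338, 465, -181, 82, 49), (342, 452, -178, 91, 3), (346, 438, -172, 102, 15), (350, 426, -171, 108, 10), (354, 416, -174, 111, 4), (358, 448, -292, 1, 177)]
188 [(334, 505, -247, 3, 203), (338, 496, -255, 0, 208), (342, 452, -180, 81, 34), (346, 437, -172, 95, 9), (350, 425, -169, 103, 13), (354, 422, -192, 86, 31), (358, 401, -167, 116, 114)]
190 [(334, 503, -242, 0, 204), (338, 492, -248, -1, 205), (342, 451, -178, 76, 68), (346, 440, -180, 80, 13), (350, 426, -175, 90, 18), (354, 419, -185, 85, 10), (358, 399, -163, 113, 11)]
192 [(334, 498, -232, 1, 206), (338, 486, -235, 4, 205), (342, 452, -183, 64, 117), (346, 440, -181, 71, 8), (350, 425, -173, 85, 14), (354, 412, -170, 94, 7), (358, 400, -166, 103, 11)]
194 [(334, 495, -227, -1, 206), (338, 484, -231, 1, 169), (342, 454, -188, 51, 107), (346, 439, -180, 65, 45), (350, 427, -180, 71, 20), (354, 411, -169, 87, 10), (358, 399, -166, 96, 39)]
196 [(334, 491, -220, -1, 136), (338, 483, -229, -5, 118), (342, 453, -189, 43, 102), (346, 438, -179, 59, 62), (350, 426, -178, 65, 11), (354, 411, -169, 80,
[... 934 characters left out ...]
72), (350, 430, -200, 5, 77), (354, 419, -202, 8, 72), (358, 411, -213, 3, 126)]
208 [(334, 469, -176, -2, 119), (338, 456, -174, 6, 54), (342, 447, -181, 5, 61), (346, 438, -189, 3, 81), (350, 425, -187, 11, 65), (354, 420, -207, -4, 121), (358, 410, -212, -4, 120)]
210 [(334, 464, -165, 2, 127), (338, 450, -161, 13, 44), (342, 443, -173, 6, 29), (346, 430, -172, 13, 62), (350, 425, -189, 1, 99), (354, 415, -194, 2, 123), (358, 406, -203, -2, 120)]
212 [(334, 461, -159, 0, 201), (338, 446, -153, 13, 55), (342, 438, -163, 8, 59), (346, 431, -176, 0, 67), (350, 422, -182, 0, 119), (354, 412, -189, -1, 119), (358, 403, -195, -2, 118)]<stdin>:4: RuntimeWarning: invalid value encountered in cast
```

View pics/g2.png

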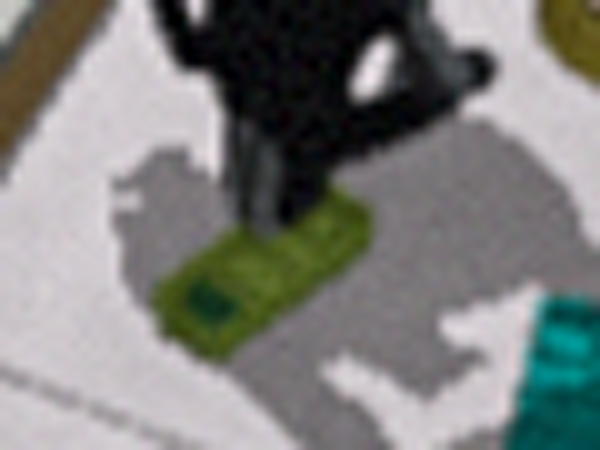

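The shell is at crop (270,270) and has not moved. The shut fingertips end above it at crop (265,230), and the depth there says about 40 mm high, not 0. So the tips stand higher than the nominal figures imply. I'll open and go lower step by step, watching the force.

servo_tool(
  deltas=[
    [[80,0,0,0,0],[80,0,0,0,0],[80,0,0,0,0],[80,0,0,-0.004,0],[80,0,0,-0.004,0],[80,0,0,-0.004,0],[80,0,0,-0.004,0],[80,0,0,0,0]],
  ],
)

```text
time: 3.6
tool_pos: [0.4378, -0.1885, -0.0033]
tool_rot: [-0.001, 0.802, 0.598, -0.0]
contact_force: [-0.1, -0.3, 0.1]
gripper_width: 0.798
grasp_force: 0.0
```

Run:
```python
from fit import *
s=manip.state(); print(s["joint_pos"],s["tool_pos"],s["contact_force"])
f=grab("scene"); P=cloud(f); p=f["pixels"]
m=(p.max(2)<80)&(abs(P[...,0]-.4387)<.07)&(abs(P[...,1]+.189)<.03)&(P[...,2]>.018)
q=P[m]*1000
for lo in range(380,500,8):
    s=q[(q[:,0]>=lo)&(q[:,0]<lo+8)]
    if len(s)>3: print(lo,len(s),np.percentile(s[:,2],[2,10,50]).round(), s[:,1].min().round())
```

```text
[-5.62886525e-01 -4.69135814e-02  2.11230857e+00 -2.53764444e-06
  1.07802626e+00 -2.74055631e-01] [ 0.43780068 -0.18850728 -0.00330628] [-0.12841539 -0.29879294  0.11474796]
380 57 [ 70.  79. 118.] -211.0
388 65 [ 33.  38. 108.] -215.0
396 171 [ 29.  54. 131.] -218.0
404 219 [ 38.  76. 162.] -219.0
412 134 [ 83.  96. 171.] -179.0
420 55 [ 97. 102. 119.] -178.0
428 27 [ 96. 106. 119.] -178.0
436 24 [ 90.  93. 112.] -181.0
444 31 [ 88.  94. 114.] -185.0
452 38 [ 92.  97. 185.] -183.0
460 53 [ 36.  89. 163.] -206.0
468 80 [22. 29. 50.] -210.0
476 24 [30. 36. 63.] -206.0
484 58 [65. 70. 92.] -217.0
492 69 [ 70.  73. 105.] -216.0
```

servo_tool(
  deltas=[
    [[70,0.001,0,-0.004,0],[70,0,0,-0.004,0],[70,0,0,-0.004,0],[0,0,0,-0.003,0],[0,0,0,0,0],[0,0,0,0,0],[0,0,0,0,0],[0,0,0,0,0]],
  ],
)

```text
time: 4.45
tool_pos: [0.442, -0.1906, -0.014]
tool_rot: [0.002, 0.801, 0.598, 0.001]
contact_force: [-2.4, 1.1, 16.6]
gripper_width: 0.3
grasp_force: 67.6
```

servo_tool(
  deltas=[
    [[0,0,0,0.03,0],[0,0,0,0.045,0],[0,0.01,0,0.045,4],[0,0.045,-0.015,0.01,4],[0,0.045,-0.018,0,4],[0,0.045,-0.018,0,4],[0,0.045,-0.018,0,3.5],[0,0,0,0,0]],
  ],
)

```text
time: 5.25
tool_pos: [0.6328, -0.2595, 0.1096]
tool_rot: [-0.001, 0.688, 0.725, -0.0]
contact_force: [-0.9, 0.7, -0.2]
gripper_width: 0.299
grasp_force: 60.9
```

servo_tool(
  deltas=[
    [[0,-0.002,0,-0.04,0],[0,0,0,-0.04,0],[0,0,0,-0.026,0],[0,0,0,-0.01,0],[0,0,0,0,0],[42,0,0,0,0],[42,0,0,0,0],[42,0,0,0.03,0]],
  ],
)

```text
time: 6.05
tool_pos: [0.6252, -0.2567, 0.0242]
tool_rot: [-0.003, 0.689, 0.725, -0.001]
contact_force: [0.3, -0.3, -0.6]
gripper_width: 0.422
grasp_force: 0.0
```

servo_tool(
  deltas=[
    [[42,0,0,0.045,0],[60,0,0,0.045,0],[80,-0.03,0.037,0,2],[80,-0.03,0.037,0,2],[80,-0.03,0.037,0,2],[80,-0.03,0.037,0,2],[80,-0.03,0.037,0,1.6],[80,-0.03,0.037,0,0]],
  ],
)

```text
time: 6.85
tool_pos: [0.4472, -0.035, 0.1186]
tool_rot: [0.002, 0.626, 0.78, 0.001]
contact_force: [0.9, 1.7, 0.9]
gripper_width: 0.805
grasp_force: 0.0
```

servo_tool(
  deltas=[
    [[80,-0.009,0.011,-0.04,0],[80,0,0,-0.03,0],[80,0,0,0,0],[80,0,0,0,0],[80,0,0,0,0],[80,0,0,0,0],[80,0,0,0,0],[80,0,0,0,0]],
  ],
)

```text
time: 7.65
tool_pos: [0.4391, -0.0252, 0.0474]
tool_rot: [0.001, 0.626, 0.78, 0.0]
contact_force: [0.4, 0.6, -0.1]
gripper_width: 0.799
grasp_force: 0.0
```

servo_tool(
  deltas=[
    [[75,-0.004,-0.002,-0.03,0],[70,0,0,-0.02,0],[70,0,0,-0.007,0],[0,0,0,-0.002,0],[0,0,0,0,0],[0,0,0,0,0],[0,0,0,0,0],[0,0,0,0,0]],
  ],
)

```text
time: 8.45
tool_pos: [0.4356, -0.0271, -0.0112]
tool_rot: [0.001, 0.626, 0.78, 0.001]
contact_force: [0.0, 0.5, 3.6]
gripper_width: 0.297
grasp_force: 61.3
```

Run:
```python
from fit import *
s=manip.state(); print(s["tool_pos"],s["contact_force"],s["gripper_width"],s["grasp_force"])
greens(grab("top"),(.3,.75,-.42,.25),28,90)
```

```text
[ 0.43561528 -0.02713148 -0.01117339] [0.01360748 0.46667203 3.55331842] 0.29725466682045615 61.32564362080302
146 [362. 211.] c [ 615.6 -326.7] [28.3 68.6] a 88.0 z [ 0.8  8.9 19. ]
150 [343. 207.] c [ 629.2 -258.4] [73.1 28.3] a 89.7 z [ 1.2  7.8 18.6]
82 [292. 220.] c [583.7 -79.1] [58.2 28.7] a 2.0 z [ 2.   7.1 11.6]
76 [228. 257.] c [438.4 145. ] [56.1 24.9] a 77.4 z [-1.9  2.5  7.8]
```

servo_tool(
  deltas=[
    [[0,0,0,0.035,0],[0,0,0,0.045,0],[0,0.01,-0.016,0.045,-2],[0,0.024,-0.04,0,-2],[0,0.024,-0.04,0,-2],[0,0.024,-0.04,0,-2],[0,0.024,-0.04,0,-1.4],[0,0.024,-0.04,0,0]],
  ],
)

```text
time: 9.3
tool_pos: [0.565, -0.2445, 0.1123]
tool_rot: [-0.0, 0.688, 0.726, 0.0]
contact_force: [0.0, 0.2, -0.4]
gripper_width: 0.293
grasp_force: 60.9
```

servo_tool(
  deltas=[
    [[0,0.013,-0.02,-0.03,0],[0,0,0,-0.04,0],[0,0,0,-0.02,0],[0,0,0,0,0],[0,0,0,0,0],[0,0,0,0,0],[0,0,0,0,0],[0,0,0,0,0]],
  ],
)

```text
time: 10.1
tool_pos: [0.5785, -0.2633, 0.0245]
tool_rot: [0.001, 0.687, 0.726, 0.0]
contact_force: [0.4, -0.2, -0.7]
gripper_width: 0.291
grasp_force: 60.9
```

servo_tool(
  deltas=[
    [[0,0,0,-0.015,0],[0,0,0,-0.013,0],[0,0,0,0,0],[40,0,0,0,0],[40,0,0,0,0],[40,0,0,0.03,0],[40,0,0,0.045,0],[60,0,0,0.045,0]],
  ],
)

```text
time: 10.9
tool_pos: [0.5762, -0.2621, 0.1132]
tool_rot: [-0.002, 0.687, 0.726, -0.0]
contact_force: [0.0, -0.4, 0.8]
gripper_width: 0.558
grasp_force: 0.0
```

servo_tool(
  deltas=[
    [[70,-0.014,0.042,0,-2],[70,-0.014,0.042,0,-2],[70,-0.014,0.042,0,-2],[70,-0.014,0.042,0,-2],[70,-0.014,0.042,0,-2],[70,-0.014,0.042,0,-2],[70,-0.014,0.042,0,-2],[70,-0.014,0.042,0,-1.4]],
  ],
)

```text
time: 11.7
tool_pos: [0.464, 0.0746, 0.1133]
tool_rot: [-0.001, 0.779, 0.627, -0.001]
contact_force: [0.6, 1.0, -0.1]
gripper_width: 0.7
grasp_force: 0.0
```

servo_tool(
  deltas=[
    [[80,-0.014,0.036,0,0],[80,-0.014,0.036,-0.02,0],[80,0,0,-0.04,0],[80,0,0,0,0],[80,0,0,0,0],[80,0,0,0,0],[80,0,0,0,0],[80,0,0,0,0]],
  ],
)

```text
time: 12.5
tool_pos: [0.4388, 0.1448, 0.0562]
tool_rot: [0.001, 0.779, 0.627, 0.001]
contact_force: [0.7, -0.1, 0.1]
gripper_width: 0.803
grasp_force: 0.0
```

Run:
```python
from fit import *
greens(grab("top"),(.3,.75,-.42,.25),28,90)
```

```text
147 [362. 211.] c [ 615.5 -327.3] [27.1 67.9] a 87.4 z [ 1.3  8.8 18.4]
149 [343. 207.] c [ 629.3 -257.4] [28.2 71.6] a 1.2 z [ 1.   8.2 19.8]
88 [293. 219.] c [583.6 -79.3] [58.2 28.8] a 1.3 z [ 1.2  7.5 13.3]
149 [344. 219.] c [ 581.7 -263.5] [26.8 68.8] a 1.8 z [ 0.5  9.1 18.6]
```

servo_tool(
  deltas=[
    [[75,0,0,-0.04,0],[70,0,0,-0.02,0],[70,0,0,-0.007,0],[0,0,0,-0.002,0],[0,0,0,0,0],[0,0,0,0,0],[0,0,0,0,0],[0,0,0,0.0,0]],
  ],
)

```text
time: 13.35
tool_pos: [0.4388, 0.1453, -0.013]
tool_rot: [0.001, 0.778, 0.628, 0.001]
contact_force: [0.3, 1.2, 5.0]
gripper_width: 0.329
grasp_force: 60.2
```

servo_tool(
  deltas=[
    [[0,0,0,0.04,0],[0,0,0,0.045,0],[0,0,0,0.045,0],[0,0.023,-0.04,0,3],[0,0.023,-0.04,0,3],[0,0.023,-0.04,0,3],[0,0.023,-0.04,0,3],[0,0.023,-0.04,0,3.5]],
  ],
)

```text
time: 14.15
tool_pos: [0.553, -0.0566, 0.1157]
tool_rot: [0.0, 0.686, 0.728, 0.0]
contact_force: [0.2, 0.5, -0.4]
gripper_width: 0.328
grasp_force: 59.7
```

servo_tool(
  deltas=[
    [[0,0.023,-0.04,0,0],[0,0.022,-0.036,0,0],[0,0,0,-0.045,0],[0,0,0,-0.035,0],[0,0,0,0,0],[0,0,0,0,0],[0,0,0,0,0],[0,0,0,0,0]],
  ],
)

```text
time: 14.95
tool_pos: [0.5994, -0.1312, 0.0387]
tool_rot: [0.002, 0.687, 0.727, 0.001]
contact_force: [0.6, -0.4, -0.3]
gripper_width: 0.328
grasp_force: 59.7
```

servo_tool(
  deltas=[
    [[0,0,0,-0.03,0],[0,0,0,-0.0145,0],[0,0,0,0,0],[50,0,0,0,0],[50,0,0,0,0],[50,0,0,0.03,0],[50,0,0,0.045,0],[60,0,0,0.045,0]],
  ],
)

```text
time: 15.75
tool_pos: [0.5965, -0.1306, 0.1118]
tool_rot: [-0.001, 0.687, 0.727, -0.0]
contact_force: [0.8, -0.2, 0.1]
gripper_width: 0.602
grasp_force: 0.0
```

servo_tool(
  deltas=[
    [[70,-0.002,0.045,0,-1],[70,-0.002,0.045,0,-1],[70,-0.002,0.045,0,-1],[70,-0.002,0.045,0,-1],[70,-0.002,0.045,0,-1],[70,-0.001,0.045,0,-1.8],[70,0,0.044,0,-1],[70,0,0,0,0]],
  ],
)

```text
time: 16.55
tool_pos: [0.5858, 0.1878, 0.1116]
tool_rot: [-0.0, 0.733, 0.681, 0.001]
contact_force: [0.7, -1.1, -0.4]
gripper_width: 0.698
grasp_force: 0.0
```

Run:
```python
from fit import *
greens(grab("top","t2.png"),(.3,.75,-.42,.25),28,90)
```

```text
148 [362. 211.] c [ 615.6 -326.9] [27.6 69. ] a 88.6 z [-0.3  8.3 19.3]
150 [343. 207.] c [ 628.8 -258. ] [72.  28.5] a 89.5 z [ 0.9  8.2 20.1]
87 [292. 219.] c [583.8 -79.3] [58.5 28.9] a 1.2 z [ 2.3  6.9 11.8]
81 [307. 214.] c [ 598.2 -131. ] [26.8 54.4] a 0.7 z [ 0.4  6.9 14. ]
147 [344. 219.] c [ 581.7 -263.7] [27.2 67.7] a 2.2 z [ 0.5  8.1 18.9]
```

View pics/t2.png

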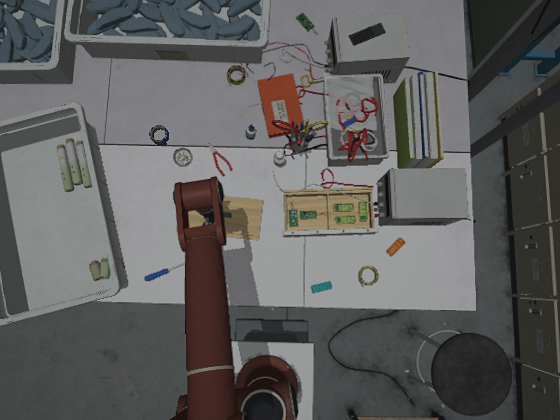

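All five parts are in their bays: boards at (292,219) and (307,214), shells at (343,207), (344,219) and (362,211). The arm is above the cover's handle at about (215,215). Now gripping the handle.

servo_tool(
  deltas=[
    [[60,0.003,-0.0045,-0.03,-0.4],[60,0,0,-0.04,0],[60,0,0,-0.025,0],[60,0,0,-0.011,0],[60,0,0,0,0],[0,0,0,0,0],[0,0,0,0,0],[0,0,0,0,0]],
  ],
)

```text
time: 17.4
tool_pos: [0.5913, 0.1788, 0.0077]
tool_rot: [0.001, 0.737, 0.676, 0.002]
contact_force: [2.4, -0.6, -1.3]
gripper_width: 0.179
grasp_force: 60.9
```

servo_tool(
  deltas=[
    [[0,0,0,0,0],[0,0,0,0.02,0],[0,0,0,0.03,0],[0,0,0,0.03,0],[0,0,0,0.02,0],[0,0,0,0,0],[0,0,0,0,0],[0,0,0,0,0]],
  ],
)

```text
time: 18.2
tool_pos: [0.5879, 0.1784, 0.1027]
tool_rot: [-0.001, 0.737, 0.676, -0.002]
contact_force: [0.4, 0.1, -2.5]
gripper_width: 0.175
grasp_force: 60.7
```

```bash
cat >> fit.py <<'E'
def cover(f,x,y):  # plane fit of panel top points near (x,y), by wood colour & height
    P=cloud(f); hsv=cv2.cvtColor(f["pixels"],cv2.COLOR_RGB2HSV)
    d=np.hypot(P[...,0]-x,P[...,1]-y)
    return P,hsv,d
E
python3 - <<'E'
from fit import *
s=manip.state(); print(s["tool_pos"],s["contact_force"],s["ft_torque"],s["gripper_width"],s["grasp_force"])
f=grab("scene","lift.png"); P,hsv,d=cover(f,*s["tool_pos"][:2])
m=(hsv[...,1]>60)&(hsv[...,0]>8)&(hsv[...,0]<28)&(P[...,2]>.05)&(d<.18)
q=P[m]; c=q.mean(0); A=np.c_[q[:,:2]-s["tool_pos"][:2],np.ones(len(q))]
for i in range(3):
    k=np.linalg.lstsq(A,q[:,2],rcond=None)[0]; r=abs(q[:,2]-A@k)<.012; A=A[r];q=q[r]
print(len(q),"slopes deg",np.degrees(k[:2]),"z at tool",k[2],q.min(0),q.max(0), "rect",cv2.minAreaRect((q[:,:2]*1000).astype(np.float32)))
E
```

```text
[0.58791768 0.17836213 0.10273096] [ 0.41039141  0.08072565 -2.51361053] [-0.04254294 -0.01986756 -0.00066102] 0.17462302443352876 60.73148488998413
1358 slopes deg [-2.78029497  0.25044393] z at tool 0.10420462796075335 [0.56424082 0.03147099 0.09483953] [0.66676444 0.33260377 0.11322831] rect ((611.9395751953125, 181.94216918945312), (299.5309143066406, 73.7884521484375), 82.93849182128906)
```

View pics/lift.png

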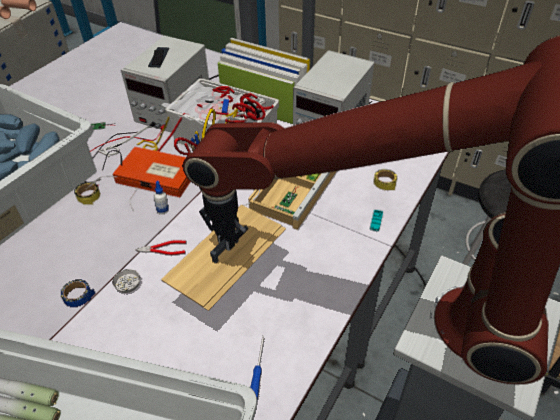

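The cover is held and lifted, its panel around (225,255) in the scene view, top about 104 mm high and nearly flat. Carrying it above the tray, about 13 mm back of the closed position.

servo_tool(
  deltas=[
    [[0,0.003,-0.03,0,1],[0,0.003,-0.04,0,1],[0,0.003,-0.045,0,1],[0,0.003,-0.045,0,1],[0,0.003,-0.045,0,1],[0,0.003,-0.045,0,1],[0,0.003,-0.045,0,1],[0,0.003,-0.04,0,1.1]],
  ],
)

```text
time: 19.05
tool_pos: [0.6123, -0.1583, 0.1032]
tool_rot: [-0.001, 0.687, 0.726, -0.001]
contact_force: [1.0, -0.1, -1.6]
gripper_width: 0.173
grasp_force: 60.6
```

servo_tool(
  deltas=[
    [[0,0.004,-0.03,0,0],[0,0,-0.019,0,0],[0,0,0,0,0],[0,0,0,0,0],[0,0,0,0,0],[0,0,0,0,0],[0,0,0,0,0],[0,0,0,0,0]],
  ],
)

```text
time: 19.85
tool_pos: [0.6176, -0.2047, 0.1053]
tool_rot: [0.0, 0.687, 0.727, 0.0]
contact_force: [1.1, -0.3, -1.9]
gripper_width: 0.175
grasp_force: 60.6
```

```bash
cat > cov.py <<'E'
from fit import *
def wood(n,zlo,zhi,fn=None,cx=.616,cy=-.201):
    f=grab(n,fn); P,hsv,d=cover(f,cx,cy)
    m=(hsv[...,1]>60)&(hsv[...,0]>8)&(hsv[...,0]<28)&(P[...,2]>zlo)&(P[...,2]<zhi)&(d<.19)
    q=P[m]; th=np.radians(3.2); Rt=np.array([[np.cos(th),np.sin(th)],[-np.sin(th),np.cos(th)]])
    t=(q[:,:2]-[.603,-.2015])@Rt.T
    A=np.c_[t,np.ones(len(q))]; z=q[:,2]
    for i in range(4):
        k=np.linalg.lstsq(A,z,rcond=None)[0]; r=abs(z-A@k)<.010; A=A[r];z=z[r]
    rect=cv2.minAreaRect((A[:,:2]*1000).astype(np.float32))
    print(n,len(z),"slope deg x,y",np.degrees(k[:2]).round(2),"top z at tray origin %.1f"%(k[2]*1000),"x range",np.percentile(A[:,0]*1000,[.5,99.5]).round(1),"y",np.percentile(A[:,1]*1000,[.5,99.5]).round(1),"yaw rel %.1f"%rect[2])
    s=manip.state(); print("tool",s["tool_pos"].round(4),"F",s["contact_force"].round(1),"w %.3f"%s["gripper_width"],"yaw %.2f"%np.degrees(2*np.arctan2(s["tool_rot"][2],s["tool_rot"][1])))
E
python3 - <<'E'
from cov import *
wood("top",.06,.13); wood("scene",.06,.13)
E
```

```text
top 1754 slope deg x,y [ 0.42 -0.02] top z at tray origin 104.3 x range [-59.9  83.2] y [-143.6  149.5] yaw rel 89.9
tool [ 0.6176 -0.2049  0.1053] F [ 0.3 -0.4 -2.5] w 0.178 yaw 93.19
scene 2891 slope deg x,y [ 0.84 -0.59] top z at tray origin 105.8 x range [-59.8  83.9] y [-145.2  152.5] yaw rel 0.2
tool [ 0.6175 -0.205   0.1053] F [-0.3  0.1 -2.6] w 0.173 yaw 93.18
```

servo_tool(
  deltas=[
    [[0,0.002,-0.003,-0.02,0],[0,0,0,-0.02,0],[0,0,0,-0.004,0],[0,0,0,-0.002,0],[0,0,0,-0.002,0],[0,0,0,-0.001,0],[0,0,0,0,0],[0,0,0,0,0]],
  ],
)

```text
time: 20.75
tool_pos: [0.6199, -0.2086, 0.0569]
tool_rot: [0.001, 0.687, 0.726, 0.0]
contact_force: [-1.1, 0.4, -1.7]
gripper_width: 0.175
grasp_force: 60.5
```

Run:
```python
from cov import *
wood("top",.035,.075); wood("scene",.035,.075)
```

```text
top 1632 slope deg x,y [ 0.7  -0.15] top z at tray origin 55.7 x range [-58.1  85.5] y [-148.3  145.8] yaw rel 1.0
tool [ 0.6198 -0.2086  0.0568] F [-0.3  0.7 -1.9] w 0.171 yaw 93.15
scene 2786 slope deg x,y [ 0.87 -0.46] top z at tray origin 56.9 x range [-58.2  86. ] y [-148.9  148.8] yaw rel 89.5
tool [ 0.6197 -0.2085  0.0567] F [-0.  -0.7 -1.7] w 0.177 yaw 93.16
```

servo_tool(
  deltas=[
    [[0,0,0,-0.001,0],[0,0,0,-0.001,0],[0,0,0,-0.001,0],[0,0,0,-0.001,0],[0,0,0,-0.001,0],[0,0,0,0,0],[0,0,0,0,0],[0,0,0,0,0]],
  ],
)

```text
time: 21.65
tool_pos: [0.6206, -0.209, 0.0548]
tool_rot: [0.001, 0.687, 0.726, 0.0]
contact_force: [-7.9, 1.8, 12.3]
gripper_width: 0.176
grasp_force: 62.7
```

Run:
```python
from cov import *
wood("top",.035,.075); wood("scene",.035,.075)
```

```text
top 1630 slope deg x,y [ 1.62 -0.1 ] top z at tray origin 53.4 x range [-57.5  85.5] y [-148.7  149.1] yaw rel 0.1
tool [ 0.6205 -0.209   0.0548] F [-6.8  2.1 11.8] w 0.172 yaw 93.16
scene 2828 slope deg x,y [ 1.71 -0.41] top z at tray origin 54.7 x range [-57.6  87. ] y [-150.   151.9] yaw rel 0.0
tool [ 0.6205 -0.209   0.0548] F [-8.5  2.2 12. ] w 0.177 yaw 93.16
```

servo_tool(
  deltas=[
    [[0,0,0,-0.001,0],[0,0,0,-0.0015,0],[0,0,0,0,0],[0,-0.002,0,0,0],[0,-0.002,0,0,0],[0,-0.002,0,0,0],[0,0,0,0,0],[0,0,0,0,0]],
  ],
)

```text
time: 22.55
tool_pos: [0.6182, -0.2097, 0.0534]
tool_rot: [0.005, 0.688, 0.726, 0.003]
contact_force: [2.7, 1.7, 8.4]
gripper_width: 0.171
grasp_force: 62.7
```

Run:
```python
from cov import *
wood("top",.035,.075); wood("scene",.035,.075)
```

```text
top 1645 slope deg x,y [ 2.87 -0.07] top z at tray origin 51.8 x range [-57.9  84.3] y [-150.2  149.4] yaw rel 0.1
tool [ 0.6183 -0.2097  0.0534] F [2.7 1.2 7.8] w 0.173 yaw 93.13
scene 2843 slope deg x,y [ 3.06 -0.49] top z at tray origin 53.1 x range [-76.8  85.2] y [-149.8  155.7] yaw rel 0.1
tool [ 0.6183 -0.2097  0.0534] F [2.6 1.  7.5] w 0.172 yaw 93.13
```

servo_tool(
  deltas=[
    [[0,-0.002,0,0,0],[0,-0.002,0,0,0],[0,-0.002,0,0,0],[0,0,0,0,0],[0,0,0,0,0],[0,0,0,0,0],[0,0,0,0,0],[0,0,0,0,0]],
  ],
)

```text
time: 23.45
tool_pos: [0.6122, -0.2098, 0.0533]
tool_rot: [0.005, 0.688, 0.726, 0.003]
contact_force: [2.6, 0.1, 7.2]
gripper_width: 0.173
grasp_force: 62.6
```

Run:
```python
from cov import *
wood("top",.035,.075); wood("scene",.035,.075)
```

```text
top 1603 slope deg x,y [ 2.55 -0.09] top z at tray origin 52.0 x range [-58.1  79.7] y [-149.7  149.2] yaw rel 0.2
tool [ 0.6122 -0.2098  0.0532] F [3.  0.5 7.6] w 0.171 yaw 93.12
scene 2679 slope deg x,y [ 2.67 -0.48] top z at tray origin 53.5 x range [-76.9  79.1] y [-150.2  153.4] yaw rel 89.8
tool [ 0.6122 -0.2098  0.0532] F [2.5 0.6 7.6] w 0.176 yaw 93.12
```

servo_tool(
  deltas=[
    [[0,-0.002,0,0,0],[0,-0.002,0,0,0],[0,-0.002,0,0,0],[0,-0.001,0,0,0],[0,0,0,0,0],[0,0,0,0,0],[0,0,0,0,0],[0,0,0,0,0]],
  ],
)

```text
time: 24.35
tool_pos: [0.6046, -0.2092, 0.0511]
tool_rot: [0.005, 0.687, 0.726, 0.003]
contact_force: [9.8, -0.8, 1.1]
gripper_width: 0.175
grasp_force: 61.4
```

Run:
```python
from cov import *
wood("top",.035,.075); wood("scene",.035,.075)
```

```text
top 1613 slope deg x,y [-0.33 -0.06] top z at tray origin 50.1 x range [-58.   81.2] y [-152.   151.8] yaw rel 0.5
tool [ 0.6046 -0.2092  0.0511] F [9.5 0.4 1.1] w 0.174 yaw 93.15
scene 2625 slope deg x,y [ 0.17 -0.6 ] top z at tray origin 51.5 x range [-76.3  82.3] y [-149.2  155.3] yaw rel 89.9
tool [ 0.6046 -0.2092  0.0511] F [8.9 0.2 1.6] w 0.174 yaw 93.15
```

servo_tool(
  deltas=[
    [[0,0.001,0,-0.001,0],[0,0.0005,0,-0.001,0],[0,0,0,-0.001,0],[0,0,0,-0.001,0],[0,0,0,0,0],[0,0,0,0,0],[0,0,0,0,0],[0,0,0,0,0]],
  ],
)

```text
time: 25.25
tool_pos: [0.605, -0.209, 0.0476]
tool_rot: [0.003, 0.687, 0.726, 0.002]
contact_force: [5.6, 0.4, 6.1]
gripper_width: 0.17
grasp_force: 62.1
```

Run:
```python
from cov import *
wood("top",.035,.075,"down.png"); wood("scene",.035,.075)
p=cv2.imread("pics/down.png"); cv2.imwrite("pics/down2.png",cv2.resize(p[170:250,260:400],None,fx=5,fy=5,interpolation=cv2.INTER_CUBIC))
```

```text
top 1664 slope deg x,y [-0.57  0.11] top z at tray origin 46.8 x range [-57.9  81.1] y [-153.4  152.5] yaw rel 0.1
tool [ 0.605  -0.2091  0.0476] F [4.7 0.4 6.2] w 0.176 yaw 93.16
scene 2744 slope deg x,y [-0.03 -0.72] top z at tray origin 48.2 x range [-77.6  82.3] y [-149.4  157.6] yaw rel 0.0
tool [ 0.605  -0.2091  0.0477] F [ 4.9 -0.3  7.2] w 0.171 yaw 93.16
```

View pics/down2.png

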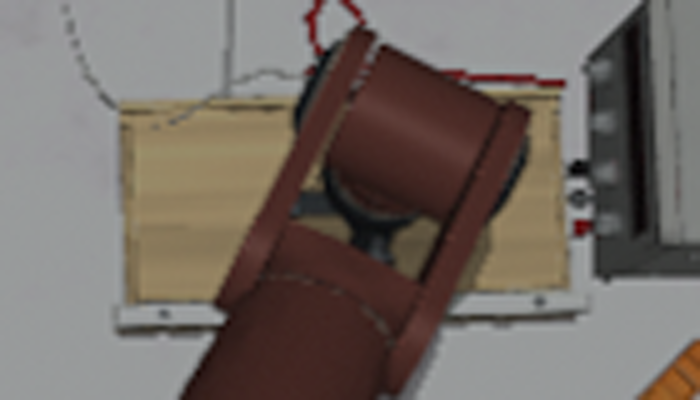

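The cover lies flat: its top is about 47.5 mm high, and in the crop its front edge runs under the rail at row 300, with the back strip at row 105. Releasing and withdrawing.

servo_tool(
  deltas=[
    [[30,0,0,0,0],[45,0,0,0,0],[60,0,0,0,0],[60,0,0,0.02,0],[60,0,0,0.045,0],[60,0,0,0.045,0],[60,-0.03,0,0.03,0],[60,-0.045,0,0,0]],
  ],
)

```text
time: 26.15
tool_pos: [0.5298, -0.21, 0.1909]
tool_rot: [0.005, 0.687, 0.727, 0.001]
contact_force: [-0.1, -0.1, 0.5]
gripper_width: 0.599
grasp_force: 0.0
```

servo_tool(
  deltas=[
    [[60,0,0.045,0,0],[60,0,0.045,0,0],[60,0,0.045,0,0],[60,0,0.045,0,0],[60,0,0.045,0,0],[60,0,0.045,0,0],[60,0,0.04,0,0],[60,0,0,0,0]],
  ],
)

```text
time: 26.95
tool_pos: [0.5259, 0.1054, 0.1839]
tool_rot: [-0.001, 0.685, 0.728, -0.0]
contact_force: [0.4, -1.6, -0.1]
gripper_width: 0.601
grasp_force: 0.0
```

Run:
```python
from cov import *
wood("top",.035,.075,"fin.png"); wood("scene",.035,.075)
f=grab("top"); P=cloud(f); Z=P[...,2]
# handle centre in tray frame
m=np.zeros(Z.shape,bool); m[195:232,300:360]=True
q=P[m&(Z>.068)&(Z<.1)]; r=cv2.minAreaRect((q[:,:2]*1000).astype(np.float32)); th=np.radians(3.2)
d=np.array(r[0])-[603,-201.5]; print("handle",r,"tray",d@[np.cos(th),np.sin(th)],d@[-np.sin(th),np.cos(th)],"top z",np.percentile(q[:,2],[50,95]))
p=cv2.imread("pics/fin.png"); cv2.imwrite("pics/fin2.png",cv2.resize(p[170:250,260:400],None,fx=5,fy=5,interpolation=cv2.INTER_CUBIC))
```

```text
top 3254 slope deg x,y [-0.41 -0.12] top z at tray origin 46.8 x range [-58.   81.3] y [-152.5  151.5] yaw rel 0.5
tool [0.5261 0.1033 0.1838] F [ 0.2 -0.3 -0.3] w 0.597 yaw 93.38
scene 2042 slope deg x,y [ 0.04 -0.83] top z at tray origin 47.7 x range [-77.8  79.2] y [-146.7  158.5] yaw rel 0.9
tool [0.5263 0.102  0.1839] F [ 0.3 -1.2 -1.2] w 0.598 yaw 93.26
handle ((603.866455078125, -203.56878662109375), (17.255605697631836, 89.24479675292969), 3.181041717529297) tray 0.7496212876333078 -2.113927721364209 top z [0.08273694 0.08942415]
```

View pics/fin2.png

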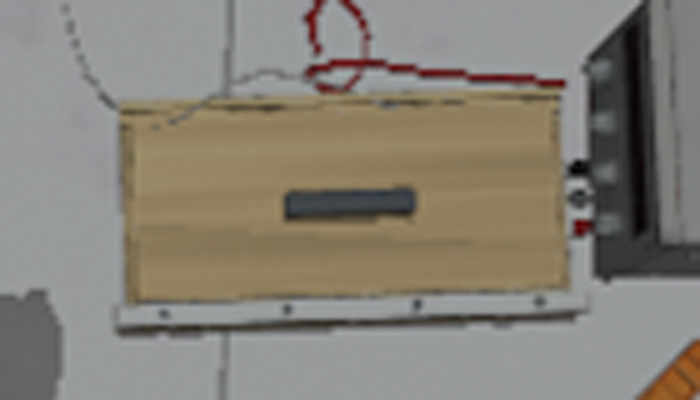

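The cover is closed and free: the handle at crop (350,203) works out to tray (0.7, -2.1) mm, yaw aligned, top 47 mm high, with the front edge under the rail. Handing in.

```bash
python3 -c "
from plant import manip
print(manip.job_done())"
```

```text
the job is handed in; nothing more can be done
None
```

I put the two half housings and the circuit board in their matching bays, closed and locked the cover with its tongue under the rail, and handed the job in after about 27 s of the 72 s; no verdict came back.

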